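# Draw the hand pump out through the crate's hatch

## Task

The hand pump lies inside the blue crate and is longer than the hatch in its lid, which stays snapped shut. Take the pump out by slipping it tilted, one end first, through the hatch, and finish holding it still in the gripper, all of it at least 5 cm above the lid and touching nothing else. Leave the cup of shuttlecocks, the white tube and the sunglasses case where they stand.

Things in the scene. Friction and masses are not known exactly. Their poses are not given: they have to be found in the camera images.
- crate: Shallow blue plastic crate, 250 (its x) x 430 (its y) x 75 mm high, walls and floor 5 mm, fixed to the ledge; its lid (4 mm thick, top at 75, underside at 71 mm) is fixed shut with a grey snap latch on the -x side. In the middle of the lid is a rectangular hatch, 170 mm along x and 160 mm along y; the rest is covered. Inside it is empty but for the pump: 240 x 420 mm clear floor, 66 mm clear height. Origin: centre of the underside; z up, y along the long side.
- hatch (a point): Centre of the hatch, level with the lid's top, 75 mm above the crate's origin; axes as the crate.
- pump: Hand pump, loose, lying on the crate's floor with about its middle under the hatch and both ends hidden under the lid, roughly along the crate's y. 250 mm long along its own y. Round aluminium barrel of 24 mm diameter over the middle 190 mm, a black square block 34 x 34 x 30 mm on each end (so it does not roll). About 0.11 to 0.21 kg, balance point at its middle. Origin: centre of its underside, 17 mm below the barrel's axis; z up as it lies.
- pump_mid (a point): Middle of the pump, on the barrel's axis; axes as the pump.
- pump_left (a point): Centre of the pump's +y end face, 125 mm from the middle, on the axis.
- pump_right (a point): Centre of the pump's -y end face, 125 mm from the middle, on the axis.
- cup: Bystander: stainless cup, 76 mm across the rim, 95 mm high, with three nested shuttlecocks standing out to 135 mm; loose, left of the crate. Origin: centre of its underside.
- tube: Bystander: white shuttle tube, 69 mm across, 210 mm high, standing loose, left of the crate. Origin: centre of its underside.
- case: Bystander: black plastic sunglasses case, 70 x 160 x 48 mm high, long along its y, loose, right of the crate. Origin: centre of its underside.

How it is judged:
By the outcome, as a careful person would: the job done as asked, in the order asked, and still so for the second after the job is handed in, while the arm keeps its last pose, push and grip.
It also fails if it takes over 38 s, if anything falls off the work surface, if the arm or the gripper's body presses on something with over 40 N, if the wrist force passes 120 N, or if a joint passes its speed limit or range.

## Robot

A 6-joint arm with a two-finger parallel gripper is mounted at the origin on the work surface. World frame = base frame: x ahead of the robot, y to its left, z up, the work surface at z = 0. Lengths are in mm, angles in rad, forces in N, time in s.
With the tool pointing down it reaches from about 350 to 975 mm from the base axis. Payload 7.1 kg.
Tool frame: the origin (TCP) lies between the finger pads; the fingertips stand 8 mm ahead of it and the grasp point (between the pads) lies 11 mm behind it; x points along the fingers, y is the direction in which the jaws open and shut, and the axes are right-handed (so a half turn about x gives the same grasp; the last joint's range is limited). The gripper opens to 88 mm and grips with 3 to 60 N. Pads are 20 mm wide; open, the fingers measure 115 mm over their backs; the gripper's body (75 mm by 178 mm) begins 61 mm behind the grasp point.
Start: joints at [-1.368, 0.423, 1.63, -0, 1.089, -0.019], TCP at [137.511, -609.668, 230.675] pointing down, gripper open.
Joint ranges: [-3, 3], [-0.9, 2.11], [0.09, 2.58], [-1.31, 4.45], [0.11, 2.69], [-2.54, 2.54]. Speed limits (rad/s): [2.39, 2.39, 3.01, 3.14, 3.14, 3.14].

## Interface

Orientations are given as a rotation vector (axis times angle).
In Python, from workcell import ctrl gives the robot as it stands.
- The arm moves only by the tool apply_moves, never from a script. Its argument "increments" is a list of rows, each an object with "gripper": the opening in per cent of the stroke, from 0 (shut) to 100 (fully open); "delta_pos": the shift along the tool's x, y, z in cm, a list of three; "dr": the turn, a rotation vector about the tool's x, y, z in rad, a list of three. In form: [{"gripper": gripper, "delta_pos": [dx, dy, dz], "dr": [ax, ay, az]}, ...]. A call has exactly 5 rows; each row shifts and turns the commanded pose from where the row before left it, along the tool's axes as they then stand; what a row does not reach is not made up. A row lasts 1/12 s, in which the tool goes at most 41.7 mm and 7.16 degrees, less where a joint would pass 70% of its speed; a pose out of reach is approached as far as the arm can. A call with a gripper value outside its range is refused whole. The fingers move at their own pace and stop on an object; the grip force is fixed at half the most. Time passes only in rows, so rows that do not move let the fingers close, or fill a call up. It gives the time, the measured TCP pose, the force and the opening at its end, in the units of the state.
- ctrl.get_obs(): the state, without advancing time (a new reading comes with each control period).
- ctrl.get_image(name): name is "scene" or "top" or "wrist"; returns a dict with "img" (400x640x3 uint8, red, green, blue), "range_z" (400x640 float32, mm along the optical axis (not along the pixel's ray), 0 where there is no reading), "mtx" (3x3 intrinsics, pixels), "rvec" (rotation vector, rad) and "tvec" (3), from world to camera coordinates, as OpenCV has them. Camera axes: x right, y down, z forward; pixel columns grow to the right and rows downward; lengths in mm; the calibration is good to about 2 mm. The wrist camera is an equidistant fisheye: a pixel r from the principal point sees the ray r / f radians off the axis. A picture is of the moment at which its call begins.
- ctrl.close_job(): hands the job in, once; it reports no verdict.
The state is a dict: "t": time; "qpos": joint angles; "qvel": joint speeds; "joint_torque": joint torques, N m; "ee_pos": TCP position; "orientation": TCP orientation; "ft_force": force on the tool from outside, world axes, zero at the start; "moment": the same for the moment, N m; "width": finger opening in mm.
Only numpy, scipy, OpenCV 4.12 (cv2) and the standard library are available. Lean on these libraries where they do the work, as an engineer would, in place of code of your own. Each camera call takes 0.05 s, during which the arm holds its last target. There are 200 camera calls.

## Working session

There is one attempt and no reset: what is moved stays moved. The work goes in short steps, Python scripts to look and compute and a tool call to move; the robot and the scene stay as the last step left them, time stands still between calls to the robot, and variables do not carry over. Pictures are saved under pics/ and viewed, about 8 in all and at most 12, crops included, and the job is handed in when it is done.

Besides the shell and the picture viewer there is one more tool, called after "Emit:" in YAML: its name, and indented under it one key for each argument. apply_moves: Moves the arm, as the interface text tells. Its arguments: {"type":"object","properties":{"increments":{"type":"array","items":{"type":"object","properties":{"gripper":{"type":"number"},"delta_pos":{"type":"array","items":{"type":"number"}},"dr":{"type":"array","items":{"type":"number"}}}}}},"required":["increments"]}

```bash
ls; mkdir -p pics; cat > h.py <<'E'
import numpy as np, cv2
from scipy.spatial.transform import Rotation as R
from workcell import ctrl
def grab(n):
    d=ctrl.get_image(n); d['R']=cv2.Rodrigues(np.array(d['rvec'],float))[0]; d['t']=np.array(d['tvec'],float).ravel(); return d
def save(d,f): cv2.imwrite(f,d['img'][:,:,::-1])
def cloud(d):  # pinhole depth -> world
    z=d['range_z']; K=d['mtx']; v,u=np.mgrid[:z.shape[0],:z.shape[1]]
    c=np.stack([(u-K[0,2])/K[0,0]*z,(v-K[1,2])/K[1,1]*z,z],-1)
    w=(c-d['t'])@d['R']; w[z<=0]=np.nan; return w
E
python3 - <<'E'
from h import *
o=ctrl.get_obs(); print(o)
for n in('top','scene'):
    d=grab(n); save(d,f'pics/{n}0.png'); np.savez(f'{n}0.npz',**d); print(n,d['mtx'],-d['R'].T@d['t'])
E
```

```text
pics
{'t': 0.0, 'qpos': array([-1.36801496e+00,  4.23841743e-01,  1.63070678e+00, -4.80011363e-06,
        1.08855832e+00, -1.89928311e-02]), 'qvel': array([ 0.00019159,  0.00030041,  0.00034617, -0.00031336, -0.00072727,
        0.00151918]), 'joint_torque': array([ 6.71800481e-04, -5.44618034e+01, -2.73665482e+01,  6.45111920e-02,
        2.27242231e-02, -8.48774926e-05]), 'ee_pos': array([ 137.39390981, -609.15283598,  229.89451606]), 'orientation': array([ 2.104669  ,  0.23595739, -2.10497223]), 'ft_force': array([ 0.70572678,  0.19781075, -0.08309459]), 'moment': array([ 0.02530084,  0.04907528, -0.02470563]), 'width': 87.87225006684413}
top [[474.85556644   0.         322.77103417]
 [  0.         474.85556644 197.55054913]
 [  0.           0.           1.        ]] [ 429.16733752   14.84823598 1573.28777131]
scene [[408.28758306   0.         323.25853747]
 [  0.         408.28758306 198.23628332]
 [  0.           0.           1.        ]] [1506.83525251  227.97077446  844.46897208]
```

View pics/top0.png

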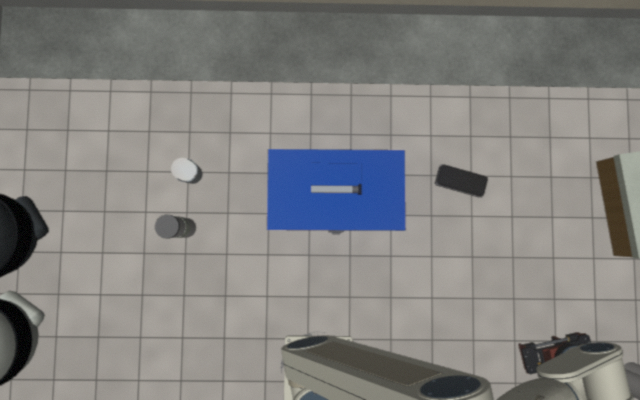

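View pics/scene0.png

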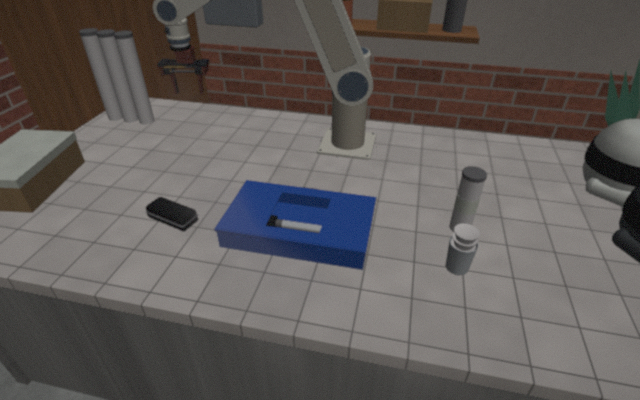

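Top view: crate at cols 268–405, rows 150–230. The pump is visible through the hatch at row ~189, cols 310–362, with a black block starting at the right (−y) hatch edge. The cup and tube are on the left, the case on the right. Next I'll measure.

```bash
python3 - <<'E'
from h import *
d=dict(np.load('top0.npz')); img=d['img']; w=cloud(d)
hsv=cv2.cvtColor(img,cv2.COLOR_RGB2HSV)
blue=cv2.inRange(hsv,(105,120,40),(130,255,255))>0
lid=blue&(np.abs(w[...,2]-75)<8); 
print('lid z',np.nanmedian(w[blue][:,2]))
p=w[lid][:,:2].astype(np.float32); r=cv2.minAreaRect(p); print('lid rect',r)
win=w[150:230,268:405]; 
low=np.zeros(blue.shape,bool); low[155:226,272:400]=win[5:76,4:132,2]<62
q=w[low]; print('hatch low pts',low.sum(),np.nanmin(q,0),np.nanmax(q,0)); ys,xs=np.where(low); print(xs.min(),xs.max(),ys.min(),ys.max())
# pump: non blue pixels in hatch
bright=low&~blue
n,l,s,c=cv2.connectedComponentsWithStats(bright.astype(np.uint8)); print(s,c)
b=max(range(1,n),key=lambda i:s[i,4]); q=w[l==b]; print('pump',np.nanpercentile(q,[2,50,98],axis=0)); print(cv2.minAreaRect(q[:,:2].astype(np.float32)))
gray=img[...,:].astype(int).mean(-1)
ql=w[(l==b)&(gray>120)]; print('barrel',cv2.minAreaRect(ql[:,:2].astype(np.float32)),np.nanmedian(ql[:,2]),cv2.fitLine(ql[:,:2].astype(np.float32),1,0,.01,.01).ravel())
qd=w[(l==b)&(gray<70)]; print('block',len(qd),np.nanmin(qd,0),np.nanmax(qd,0))
big=cv2.resize(img[140:240,255:415],None,fx=5,fy=5,interpolation=cv2.INTER_CUBIC); cv2.imwrite('pics/topcrop.png',big[:,:,::-1])
E
```

```text
lid z 74.06613712088992
lid rect ((578.8914794921875, -50.052581787109375), (253.3538360595703, 434.5496520996094), 0.6879405975341797)
hatch low pts 2637 [ 498.35484917 -132.80582394   -6.37581257] [674.85850333  88.55291645  61.79963641]
293 360 163 215
[[     0      0    640    400 255609]
 [   311    185     50      9    391]] [[319.47576963 199.51666021]
 [335.34015345 188.60869565]]
pump [[ 573.09447965 -128.46660543    2.05214831]
 [ 583.7562705   -48.12163511   32.03659568]
 [ 599.54994898   27.4962652    41.86008502]]
((586.2833251953125, -49.16404724121094), (159.78208923339844, 29.883634567260742), 88.95356750488281)
barrel ((583.3782958984375, -36.568206787109375), (20.555362701416016, 134.3815155029297), 0.703233540058136) 32.361148238534305 [ 8.2402052e-03 -9.9996603e-01  5.8275818e+02 -5.3751483e+00]
block 25 [ 569.95255495 -128.90919427   28.91417135] [ 596.88627583 -119.92744435   44.49013639]
```

View pics/topcrop.png

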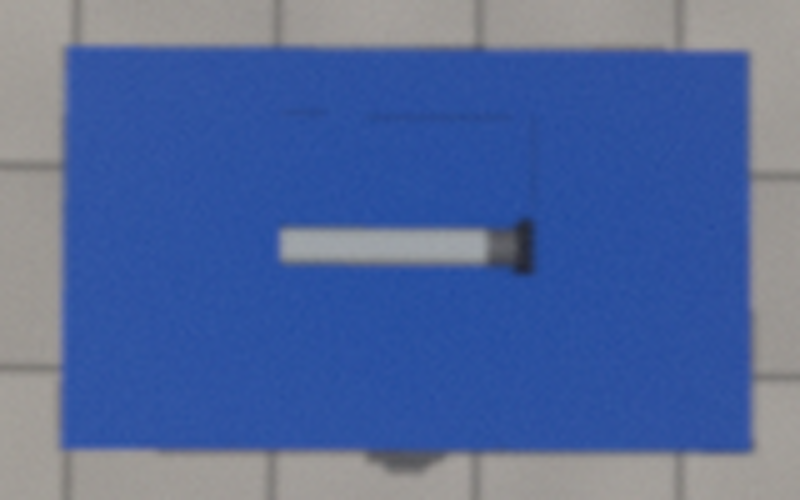

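The crate centre is at about (579,−50) with yaw 0.012. The lid is at z≈74–75. The pump lies along the crate's y at x≈583. The right block's inner face is at y≈−120, so the pump's middle is at about y=−25 and its left end at about +100.

Plan:
1. Grip the barrel at y≈−65.
2. Lift slightly and slide about +41 in y.
3. Tilt the right end up and draw it out.

```bash
cat >> h.py <<'E'
def pose():
    o=ctrl.get_obs(); return np.array(o['ee_pos']),R.from_rotvec(o['orientation']),o
def goal(yaw=0.012,tilt=0.0,flip=1):
    # tool x down, tool y along +-crate x; tilt>0 lifts the -y end of the pump (about crate x axis)
    cx=np.array([np.cos(yaw),np.sin(yaw),0])*flip; dn=np.array([0,0,-1.])
    M=R.from_matrix(np.stack([dn,cx,np.cross(dn,cx)],1))
    return R.from_rotvec(-tilt*cx*flip)*M
def delta(p,G):
    p0,r0,o=pose(); rel=(r0.inv()*G).as_rotvec()
    print('t',round(o['t'],2),'pos',p0.round(1),'w',round(o['width'],1),'F',np.round(o['ft_force'],1))
    print('tool shift cm',(r0.inv().apply(np.array(p)-p0)/10).round(2),'rel rot',rel.round(3),'axes\n',r0.as_matrix().round(3))
E
python3 - <<'E'
from h import *
for f in(1,-1): delta([583,-65,130],goal(flip=f))
print(goal(tilt=.3).as_matrix().round(2))
E
```

```text
t 0.1 pos [ 137.4 -609.2  230. ] w 87.6 F [-0.7  0.2 -0.3]
tool shift cm [ 10.06 -43.27 -55.44] rel rot [-1.361e+00 -1.000e-03  1.000e-03] axes
 [[-0.     0.22  -0.976]
 [ 0.001 -0.976 -0.22 ]
 [-1.    -0.001 -0.   ]]
t 0.1 pos [ 137.4 -609.2  230. ] w 87.6 F [-0.7  0.2 -0.3]
tool shift cm [ 10.06 -43.27 -55.44] rel rot [1.781e+00 1.000e-03 1.000e-03] axes
 [[-0.     0.22  -0.976]
 [ 0.001 -0.976 -0.22 ]
 [-1.    -0.001 -0.   ]]
[[ 0.    1.    0.01]
 [-0.3   0.01 -0.96]
 [-0.96 -0.    0.3 ]]
```

```bash
cat >> h.py <<'E'
def rows(p,G,N):
    # constant increment (shift in current axes, then turn) repeated N times reaching the goal
    p0,r0,o=pose(); v=(r0.inv()*G).as_rotvec()/N
    A=sum(R.from_rotvec(k*v).as_matrix() for k in range(N))
    d=np.linalg.solve(A,r0.inv().apply(np.array(p,float)-p0))/10
    print(N,'rows of delta cm',d.round(3),'dr',v.round(4),'| t',round(o['t'],2),'pos',p0.round(1),'w',round(o['width'],1),'F',np.round(o['ft_force'],1))
E
python3 - <<'E'
from h import *
rows([583,-65,180],goal(),20)
E
```

```text
20 rows of delta cm [ 0.251 -0.062 -3.802] dr [-0.068  -0.      0.0001] | t 0.1 pos [ 137.4 -609.2  230. ] w 87.6 F [-0.7  0.2 -0.3]
```

Emit:
apply_moves:
  increments:
    - {"gripper": 100, "delta_pos": [0.25, -0.06, -3.8], "dr": [-0.068, 0, 0]}
    - {"gripper": 100, "delta_pos": [0.25, -0.06, -3.8], "dr": [-0.068, 0, 0]}
    - {"gripper": 100, "delta_pos": [0.25, -0.06, -3.8], "dr": [-0.068, 0, 0]}
    - {"gripper": 100, "delta_pos": [0.25, -0.06, -3.8], "dr": [-0.068, 0, 0]}
    - {"gripper": 100, "delta_pos": [0.25, -0.06, -3.8], "dr": [-0.068, 0, 0]}

```text
t: 0.52
ee_pos: [315.1, -539.9, 217.7]
orientation: [1.901, 0.552, -1.902]
ft_force: [0.1, -0.1, -0.6]
width: 87.6
```

Emit:
apply_moves:
  increments:
    - {"gripper": 100, "delta_pos": [0.25, -0.06, -3.8], "dr": [-0.068, 0, 0]}
    - {"gripper": 100, "delta_pos": [0.25, -0.06, -3.8], "dr": [-0.068, 0, 0]}
    - {"gripper": 100, "delta_pos": [0.25, -0.06, -3.8], "dr": [-0.068, 0, 0]}
    - {"gripper": 100, "delta_pos": [0.25, -0.06, -3.8], "dr": [-0.068, 0, 0]}
    - {"gripper": 100, "delta_pos": [0.25, -0.06, -3.8], "dr": [-0.068, 0, 0]}

```text
t: 0.93
ee_pos: [457.9, -415.5, 205.2]
orientation: [1.68, 0.817, -1.68]
ft_force: [0.3, 0.0, 0.6]
width: 87.8
```

Emit:
apply_moves:
  increments:
    - {"gripper": 100, "delta_pos": [0.25, -0.06, -3.8], "dr": [-0.068, 0, 0]}
    - {"gripper": 100, "delta_pos": [0.25, -0.06, -3.8], "dr": [-0.068, 0, 0]}
    - {"gripper": 100, "delta_pos": [0.25, -0.06, -3.8], "dr": [-0.068, 0, 0]}
    - {"gripper": 100, "delta_pos": [0.25, -0.06, -3.8], "dr": [-0.068, 0, 0]}
    - {"gripper": 100, "delta_pos": [0.25, -0.06, -3.8], "dr": [-0.068, 0, 0]}

```text
t: 1.35
ee_pos: [550.9, -250.7, 192.7]
orientation: [1.445, 1.037, -1.445]
ft_force: [-0.5, -0.3, 0.1]
width: 87.6
```

Emit:
apply_moves:
  increments:
    - {"gripper": 100, "delta_pos": [0.25, -0.06, -3.8], "dr": [-0.068, 0, 0]}
    - {"gripper": 100, "delta_pos": [0.25, -0.06, -3.8], "dr": [-0.068, 0, 0]}
    - {"gripper": 100, "delta_pos": [0.25, -0.06, -3.8], "dr": [-0.068, 0, 0]}
    - {"gripper": 100, "delta_pos": [0.25, -0.06, -3.8], "dr": [-0.068, 0, 0]}
    - {"gripper": 100, "delta_pos": [0.25, -0.06, -3.8], "dr": [-0.068, 0, 0]}

```text
t: 1.77
ee_pos: [583.7, -64.4, 180.3]
orientation: [1.199, 1.216, -1.199]
ft_force: [0.9, 0.3, 0.6]
width: 88.1
```

```bash
python3 - <<'E'
from h import *
d=grab('wrist'); save(d,'pics/wrist1.png'); np.savez('wrist1.npz',**d); print(d['mtx'],-d['R'].T@d['t'],d['R'].round(3))
delta([583,-65,40],goal())
E
```

```text
[[309.70691629   0.         323.72436197]
 [  0.         309.70691629 199.89614806]
 [  0.           0.           1.        ]] [583.25087589  15.77037111 334.50764798] [[ 1.     0.014 -0.   ]
 [ 0.013 -0.957  0.289]
 [ 0.004 -0.289 -0.957]]
t 1.82 pos [583.  -58.7 179.7] w 87.9 F [-0.4  3.8 -1.6]
tool shift cm [13.96  0.02  0.67] rel rot [ 0.009 -0.003  0.002] axes
 [[-0.002  1.     0.021]
 [ 0.003  0.021 -1.   ]
 [-1.    -0.002 -0.003]]
```

View pics/wrist1.png

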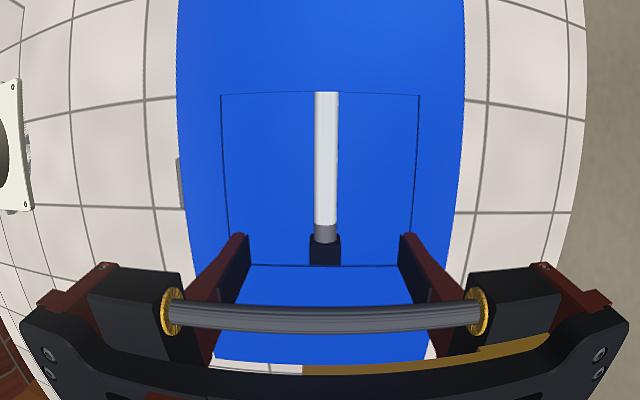

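The wrist view (up is +y) shows the hatch rows 92–265 and cols ~221–419. The barrel is at cols 314–338, with the black block from row ~235 to the −y hatch edge at row 265. Now casting rays.

```bash
python3 - <<'E'
from h import *
d=dict(np.load('wrist1.npz')); K=d['mtx']; C=-d['R'].T@d['t']
def cast(u,v,z):
    x=np.array([u-K[0,2],v-K[1,2]]); r=np.hypot(*x); th=r/K[0,0]
    c=np.r_[np.sin(th)*x/r,np.cos(th)]; w=d['R'].T@c; return (C+w*(z-C[2])/w[2]).round(1)
for n,u,v,z in[('hatch TL',221,95,75),('hatch TR',419,95,75),('hatch BL',230,265,75),('hatch BR',411,265,75),
 ('hatch topmid',326,92,75),('barrel top at hatch',326,92,34),('barrel mid',326.5,160,34),('barrel low',325,222,34),('collar top',325,225,34),
 ('block inner top L',310.5,235,39),('block inner top R',340.5,235,39),('block at hatch edge',325,265,39)]: print(n,cast(u,v,z))
im=d['img'].astype(int); col=im[225:262,325]; print([tuple(c) for c in col[::2]])
hsv=cv2.cvtColor(d['img'],cv2.COLOR_RGB2HSV)
for v in(120,160,200,250):
    m=np.where(hsv[v,290:365,1]<90)[0]+290 if v<230 else np.where(hsv[v,290:365,2]<90)[0]+290
    print(v,m.min(),m.max(),cast(m.min()-.5,v,22 if v<230 else 39),cast(m.max()+.5,v,22 if v<230 else 39))
E
```

```text
hatch TL [495.3  29.6  75. ]
hatch TR [663.8  31.5  75. ]
hatch BL [ 493.  -130.7   75. ]
hatch BR [ 670.5 -128.    75. ]
hatch topmid [584.8  30.1  75. ]
barrel top at hatch [585.1  32.3  34. ]
barrel mid [586.5 -34.1  34. ]
barrel low [586. -99.  34.]
collar top [ 586.1 -102.3   34. ]
block inner top L [ 571.2 -111.7   39. ]
block inner top R [ 602.3 -111.3   39. ]
block at hatch edge [ 586.8 -147.    39. ]
[(np.int64(156), np.int64(159), np.int64(168)), (np.int64(115), np.int64(114), np.int64(124)), (np.int64(118), np.int64(118), np.int64(126)), (np.int64(117), np.int64(117), np.int64(127)), (np.int64(117), np.int64(117), np.int64(126)), (np.int64(117), np.int64(118), np.int64(127)), (np.int64(116), np.int64(118), np.int64(127)), (np.int64(117), np.int64(117), np.int64(126)), (np.int64(119), np.int64(120), np.int64(129)), (np.int64(57), np.int64(60), np.int64(73)), (np.int64(22), np.int64(27), np.int64(49)), (np.int64(26), np.int64(31), np.int64(51)), (np.int64(25), np.int64(30), np.int64(51)), (np.int64(25), np.int64(30), np.int64(51)), (np.int64(25), np.int64(31), np.int64(51)), (np.int64(25), np.int64(29), np.int64(50)), (np.int64(26), np.int64(31), np.int64(52)), (np.int64(25), np.int64(30), np.int64(51)), (np.int64(23), np.int64(29), np.int64(50))]
120 315 337 [574.1   4.6  22. ] [597.1   4.9  22. ]
160 314 337 [573.4 -36.3  22. ] [597.9 -35.9  22. ]
200 314 336 [573.7 -78.9  22. ] [597.9 -78.6  22. ]
250 310 340 [ 570.1 -129.1   39. ] [ 602.9 -128.7   39. ]
```

```bash
python3 - <<'E'
from h import *
rows([585,-67,60],goal(),5)
E
```

```text
5 rows of delta cm [2.393 0.041 0.171] dr [ 0.0018 -0.0006  0.0003] | t 1.82 pos [583.  -58.7 179.7] w 87.9 F [-0.4  3.8 -1.6]
```

Emit:
apply_moves:
  increments:
    - {"gripper": 100, "delta_pos": [2.4, 0.04, 0.04], "dr": [0, 0, 0]}
    - {"gripper": 100, "delta_pos": [2.4, 0.04, 0.04], "dr": [0, 0, 0]}
    - {"gripper": 100, "delta_pos": [2.4, 0.04, 0.04], "dr": [0, 0, 0]}
    - {"gripper": 100, "delta_pos": [2.4, 0.04, 0.04], "dr": [0, 0, 0]}
    - {"gripper": 100, "delta_pos": [2.4, 0.04, 0.04], "dr": [0, 0, 0]}

```text
t: 2.23
ee_pos: [585.3, -68.3, 59.4]
orientation: [1.201, 1.215, -1.201]
ft_force: [-0.7, -0.1, -0.8]
width: 87.9
```

Emit:
apply_moves:
  increments:
    - {"gripper": 100, "delta_pos": [0, 0, 0], "dr": [0, 0, 0]}
    - {"gripper": 100, "delta_pos": [0, 0, 0], "dr": [0, 0, 0]}
    - {"gripper": 100, "delta_pos": [0, 0, 0], "dr": [0, 0, 0]}
    - {"gripper": 100, "delta_pos": [0, 0, 0], "dr": [0, 0, 0]}
    - {"gripper": 100, "delta_pos": [0, 0, 0], "dr": [0, 0, 0]}

```text
t: 2.65
ee_pos: [586.5, -68.4, 62.3]
orientation: [1.202, 1.212, -1.199]
ft_force: [0.5, -0.3, -0.2]
width: 88.0
```

```bash
python3 - <<'E'
from h import *
rows([585,-67,16],goal(),5)
E
```

```text
5 rows of delta cm [ 0.925 -0.031 -0.028] dr [-0.0002  0.0001 -0.0005] | t 2.65 pos [586.5 -68.4  62.3] w 88.0 F [ 0.5 -0.3 -0.2]
```

Emit:
apply_moves:
  increments:
    - {"gripper": 100, "delta_pos": [1.1, 0, 0], "dr": [0, 0, 0]}
    - {"gripper": 100, "delta_pos": [1.1, 0, 0], "dr": [0, 0, 0]}
    - {"gripper": 100, "delta_pos": [1.1, 0, 0], "dr": [0, 0, 0]}
    - {"gripper": 100, "delta_pos": [1.0, 0, 0], "dr": [0, 0, 0]}
    - {"gripper": 100, "delta_pos": [0, 0, 0], "dr": [0, 0, 0]}

```text
t: 3.07
ee_pos: [583.6, -68.0, 14.9]
orientation: [1.199, 1.218, -1.204]
ft_force: [-0.2, 0.9, -0.4]
width: 88.4
```

Emit:
apply_moves:
  increments:
    - {"gripper": 20, "delta_pos": [0, 0, 0], "dr": [0, 0, 0]}
    - {"gripper": 10, "delta_pos": [0, 0, 0], "dr": [0, 0, 0]}
    - {"gripper": 0, "delta_pos": [0, 0, 0], "dr": [0, 0, 0]}
    - {"gripper": 0, "delta_pos": [0, 0, 0], "dr": [0, 0, 0]}
    - {"gripper": 0, "delta_pos": [0, 0, 0], "dr": [0, 0, 0]}

```text
t: 3.48
ee_pos: [585.8, -68.3, 18.1]
orientation: [1.201, 1.214, -1.201]
ft_force: [-0.4, -0.2, 0.4]
width: 58.0
```

Emit:
apply_moves:
  increments:
    - {"gripper": 0, "delta_pos": [0, 0, 0], "dr": [0, 0, 0]}
    - {"gripper": 0, "delta_pos": [0, 0, 0], "dr": [0, 0, 0]}
    - {"gripper": 0, "delta_pos": [0, 0, 0], "dr": [0, 0, 0]}
    - {"gripper": 0, "delta_pos": [0, 0, 0], "dr": [0, 0, 0]}
    - {"gripper": 0, "delta_pos": [0, 0, 0], "dr": [0, 0, 0]}

```text
t: 3.9
ee_pos: [585.5, -68.2, 17.7]
orientation: [1.201, 1.214, -1.201]
ft_force: [-0.2, -0.1, -0.4]
width: 24.7
```

Emit:
apply_moves:
  increments:
    - {"gripper": 0, "delta_pos": [0, 0, 0], "dr": [0, 0, 0]}
    - {"gripper": 0, "delta_pos": [0, 0, 0], "dr": [0, 0, 0]}
    - {"gripper": 0, "delta_pos": [-0.4, 0, 0], "dr": [0, 0, 0]}
    - {"gripper": 0, "delta_pos": [-0.4, 0, 0], "dr": [0, 0, 0]}
    - {"gripper": 0, "delta_pos": [0, 0, 0], "dr": [0, 0, 0]}

```text
t: 4.32
ee_pos: [585.9, -68.3, 26.4]
orientation: [1.201, 1.214, -1.2]
ft_force: [0.3, 0.1, -2.8]
width: 23.2
```

Emit:
apply_moves:
  increments:
    - {"gripper": 0, "delta_pos": [0, 0, -0.8], "dr": [0, 0, 0]}
    - {"gripper": 0, "delta_pos": [0, 0, -0.9], "dr": [0, 0, 0]}
    - {"gripper": 0, "delta_pos": [0, 0, -0.9], "dr": [0, 0, 0]}
    - {"gripper": 0, "delta_pos": [0, 0, -0.9], "dr": [0, 0, 0]}
    - {"gripper": 0, "delta_pos": [0, 0, -0.8], "dr": [0, 0, 0]}

```text
t: 4.73
ee_pos: [584.8, -23.8, 25.5]
orientation: [1.2, 1.215, -1.201]
ft_force: [0.6, 0.3, -2.0]
width: 23.3
```

Emit:
apply_moves:
  increments:
    - {"gripper": 0, "delta_pos": [0, 0, 0], "dr": [0, 0, 0]}
    - {"gripper": 0, "delta_pos": [0, 0, 0], "dr": [0, 0, 0]}
    - {"gripper": 0, "delta_pos": [0, 0, 0], "dr": [0, 0, 0]}
    - {"gripper": 0, "delta_pos": [0, 0, 0], "dr": [0, 0, 0]}
    - {"gripper": 0, "delta_pos": [0, 0, 0], "dr": [0, 0, 0]}

```text
t: 5.15
ee_pos: [585.0, -25.6, 25.7]
orientation: [1.201, 1.214, -1.201]
ft_force: [-0.4, 0.3, -1.7]
width: 23.2
```

```bash
python3 - <<'E'
from h import *
print(np.round(ctrl.get_obs()['moment'],3))
d=grab('wrist'); save(d,'pics/wrist2.png'); np.savez('wrist2.npz',**d)
delta([585,-24,25],goal())
E
```

```text
[-0.113 -0.031 -0.046]
t 5.2 pos [585.  -25.6  25.7] w 23.7 F [-0.   0.9 -1.3]
tool shift cm [ 0.07 -0.   -0.16] rel rot [-0.002  0.    -0.   ] axes
 [[ 0.    1.    0.01]
 [-0.    0.01 -1.  ]
 [-1.    0.    0.  ]]
```

View pics/wrist2.png

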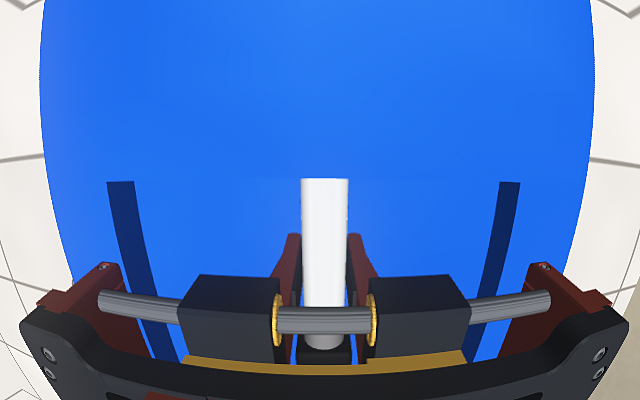

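The pump is held (width 23.2, −1.5 N load) and slid to the TCP at y≈−25. The image shows the barrel between the fingers and the right block inside the hatch near rows 345–365. Now I'll work out clearances for the tilt.

```bash
cat > clr.py <<'E'
import numpy as np
L=[(30,160,71,75),(-260,-130,71,75),(-260,160,-50,5),(160,165,0,75),(-265,-260,0,75)]
def prof(rects,n=25):
    P=[]
    for a,b,c,d in rects:
        s=np.linspace(a,b,n); h=np.linspace(c,d,n)
        P+=[np.c_[s,s*0+c],np.c_[s,s*0+d],np.c_[h*0+a,h],np.c_[h*0+b,h]]
    return np.vstack(P)
OFF=41  # pump middle lies 41 mm towards low (+y) end from grip
PUMP=prof([(OFF-95,OFF+95,-12,12),(OFF+95,OFF+125,-17,17),(OFF-125,OFF-95,-17,17)])+[0,4.3]
GRIP=prof([(-13,13,-8,72),(-40,40,72,130)])
def clear(y,z,deg):  # y,z of TCP, tilt: -y end up
    a=np.radians(deg); u=np.array([np.cos(a),-np.sin(a)]); w=np.array([np.sin(a),np.cos(a)])
    out=[]
    for Q in(PUMP,GRIP):
        p=np.array([y,z])+Q[:,:1]*u+Q[:,1:]*w; m=1e9
        for a0,b0,c0,d0 in L:
            dy=np.maximum(a0-p[:,0],p[:,0]-b0); dz=np.maximum(c0-p[:,1],p[:,1]-d0)
            m=min(m,np.min(np.where((dy<0)&(dz<0),np.maximum(dy,dz),np.hypot(np.maximum(dy,0),np.maximum(dz,0)))))
        out.append(m)
    return out
if __name__=='__main__':
    print('start',np.round(clear(-25,25.5,0),1))
    for deg in range(3,46,3):
        b=max(((min(clear(y,z,deg)),y,z) for y in range(-60,21,4) for z in range(20,200,4) if deg<36 or z<150),key=lambda t:(min(t[0],7),-t[2] if deg<24 else 0))
        b2=max(((min(clear(y,z,deg)),y,z) for y in range(-60,21,4) for z in range(20,110,4)))
        print(deg,'ok',np.round(b,1),'best',np.round(b2,1))
E
python3 clr.py
```

```text
start [ 7.8 12.5]
3 ok [  9.3 -60.   36. ] best [ 13.6 -24.   40. ]
6 ok [  8.3 -40.   44. ] best [ 13. -32.  48.]
9 ok [  7.9 -40.   52. ] best [  9. -36.  56.]
12 ok [  8.1 -36.   60. ] best [  8.1 -36.   60. ]
15 ok [  7.7  16.  136. ] best [  5.2 -40.   68. ]
18 ok [  8.1  20.  144. ] best [  6.9 -60.   76. ]
21 ok [  7.2  20.  152. ] best [  3.8 -60.   84. ]
24 ok [  9.9 -60.  164. ] best [  3.9 -56.   88. ]
27 ok [ 10.3 -60.  172. ] best [  3.8 -60.   96. ]
30 ok [  7. -60. 176.] best [  1.1 -56.  104. ]
33 ok [  7.9 -60.  184. ] best [  1.9 -60.  108. ]
36 ok [  2.4 -60.  116. ] best [ -4.8  20.  108. ]
39 ok [  0.7 -60.  120. ] best [-11.3  20.  108. ]
42 ok [  1.7 -60.  128. ] best [-17.5  20.  108. ]
45 ok [  2.8 -60.  136. ] best [-23.4  20.  108. ]
```

```bash
cat > plan.py <<'E'
import heapq, itertools
from clr import *
S=4; ys=range(-225,16,S); zs=range(26,250,S); ds=range(0,43,3)
c={}
def cl(s):
    if s not in c: c[s]=min(min(clear(*s)),14)
    return c[s]
st=(-25,26,0); h=[(-cl(st),0,st,None)]; seen={}
while h:
    m,n,s,p=heapq.heappop(h)
    if s in seen: continue
    seen[s]=p
    if s[1]>=230: break
    for d in itertools.product((-S,0,S),(-S,0,S),(-3,0,3)):
        t=(s[0]+d[0],s[1]+d[1],s[2]+d[2])
        if t in seen or t[0] not in ys or t[1] not in zs or t[2] not in ds: continue
        heapq.heappush(h,(max(m,-cl(t)),n+1,t,s))
print('bottleneck',-m)
P=[]
while s: P.append(s); s=seen[s]
for s in P[::-1]: print(s,np.round(clear(*s),1))
E
time python3 plan.py
```

```text
bottleneck 4.105633353797306
(-25, 26, 0) [ 8.3 13. ]
(-29, 30, 0) [12.3 17. ]
(-33, 34, 0) [15.7 21. ]
(-37, 38, 0) [11.7 25. ]
(-37, 42, 3) [10.8 28.3]
(-41, 46, 6) [ 7.1 31.7]
(-41, 50, 6) [ 6.7 35.7]
(-41, 54, 6) [ 6.3 39.7]
(-41, 58, 6) [ 4.4 43.7]
(-41, 62, 9) [ 4.3 47.1]
(-41, 66, 12) [ 4.2 50.5]
(-45, 70, 15) [ 4.1 53.9]
(-49, 74, 18) [ 5.6 57.4]
(-53, 74, 18) [ 5.6 57.4]
(-57, 78, 18) [ 4.8 58.2]
(-61, 82, 21) [ 5.7 54.2]
(-65, 86, 21) [ 4.3 50.7]
(-69, 90, 24) [ 5.9 47.7]
(-73, 94, 24) [ 4.7 45.2]
(-77, 98, 27) [ 6.3 43.6]
(-81, 102, 27) [ 6.5 42.5]
(-85, 106, 27) [ 5.1 42.1]
(-89, 110, 30) [ 9.7 43.1]
(-93, 114, 30) [ 6.6 44.3]
(-97, 118, 33) [ 9.3 46. ]
(-101, 122, 33) [ 7.3 47.2]
(-105, 126, 33) [ 6.1 48.4]
(-109, 130, 33) [ 4.9 49.6]
(-113, 134, 36) [11.8 50.4]
(-117, 138, 36) [10.9 52.4]
(-121, 142, 36) [10.  54.9]
(-125, 146, 33) [ 4.2 58.4]
(-129, 150, 30) [ 9.2 62.1]
(-133, 154, 27) [15.1 66.2]
(-137, 158, 24) [20.3 70.4]
(-141, 162, 21) [25.9 74.9]
(-145, 166, 18) [34.7 79.4]
(-149, 170, 15) [45.4 83.9]
(-153, 174, 12) [57.  88.5]
(-157, 178, 9) [69.2 93.1]
(-161, 182, 6) [81.7 97.7]
(-165, 186, 3) [ 94.5 102.3]
(-169, 190, 0) [102.3 107. ]
(-173, 194, 0) [106.3 111. ]
(-177, 198, 0) [110.3 115. ]
(-181, 202, 0) [114.3 119. ]
(-185, 206, 0) [118.3 123. ]
(-189, 210, 0) [122.3 127. ]
(-193, 214, 0) [126.3 131. ]
(-197, 218, 0) [130.3 135. ]
(-201, 222, 0) [134.3 139. ]
(-205, 226, 0) [138.3 143. ]
(-209, 230, 0) [142.3 147. ]
real	0m14.279s
user	0m14.465s
sys	0m0.068s
```

```bash
python3 - <<'E'
from clr import *
from h import *
K=np.array([(-25.6,25.7,0),(-32,48,6),(-36,60,12),(-49,74,18),(-69,90,24),(-97,118,33),(-113,134,36),(-125,154,33),(-149,182,15),(-160,220,0)],float)
for a,b in zip(K,K[1:]): print(b,[round(min(clear(*(a+(b-a)*f))),1) for f in(0,.2,.4,.6,.8,1)])
for k in K[1:4]: rows([585+(-25.6-k[0])*.012,k[0],k[1]],goal(tilt=np.radians(k[2])),5)
E
```

```text
[-32.  48.   6.] [np.float64(8.0), np.float64(9.0), np.float64(10.0), np.float64(11.0), np.float64(12.0), np.float64(13.0)]
[-36.  60.  12.] [np.float64(13.0), np.float64(12.0), np.float64(11.0), np.float64(10.0), np.float64(9.0), np.float64(8.1)]
[-49.  74.  18.] [np.float64(8.1), np.float64(6.9), np.float64(4.3), np.float64(4.2), np.float64(5.6), np.float64(5.6)]
[-69.  90.  24.] [np.float64(5.6), np.float64(5.1), np.float64(5.6), np.float64(5.5), np.float64(5.8), np.float64(5.9)]
[-97. 118.  33.] [np.float64(5.9), np.float64(6.9), np.float64(8.0), np.float64(9.2), np.float64(10.5), np.float64(9.3)]
[-113.  134.   36.] [np.float64(9.3), np.float64(8.9), np.float64(9.5), np.float64(10.2), np.float64(10.9), np.float64(11.8)]
[-125.  154.   33.] [np.float64(11.8), np.float64(8.3), np.float64(4.8), np.float64(1.2), np.float64(2.7), np.float64(7.0)]
[-149.  182.   15.] [np.float64(7.0), np.float64(14.8), np.float64(21.5), np.float64(29.6), np.float64(42.0), np.float64(56.2)]
[-160.  220.    0.] [np.float64(56.2), np.float64(71.0), np.float64(86.4), np.float64(102.2), np.float64(118.2), np.float64(132.3)]
5 rows of delta cm [-0.441 -0.001  0.147] dr [-0.0003 -0.0209  0.    ] | t 5.2 pos [585.  -25.6  25.7] w 23.7 F [-0.   0.9 -1.3]
5 rows of delta cm [-0.668 -0.001  0.265] dr [-0.0003 -0.0419  0.    ] | t 5.2 pos [585.  -25.6  25.7] w 23.7 F [-0.   0.9 -1.3]
5 rows of delta cm [-0.904 -0.     0.588] dr [-0.0003 -0.0628  0.    ] | t 5.2 pos [585.  -25.6  25.7] w 23.7 F [-0.   0.9 -1.3]
```

Emit:
apply_moves:
  increments:
    - {"gripper": 0, "delta_pos": [-0.44, 0, 0.15], "dr": [0, -0.021, 0]}
    - {"gripper": 0, "delta_pos": [-0.44, 0, 0.15], "dr": [0, -0.021, 0]}
    - {"gripper": 0, "delta_pos": [-0.44, 0, 0.15], "dr": [0, -0.021, 0]}
    - {"gripper": 0, "delta_pos": [-0.44, 0, 0.15], "dr": [0, -0.021, 0]}
    - {"gripper": 0, "delta_pos": [-0.44, 0, 0.15], "dr": [0, -0.021, 0]}

```text
t: 5.62
ee_pos: [585.1, -32.3, 48.2]
orientation: [1.124, 1.135, -1.249]
ft_force: [0.3, -0.3, -1.9]
width: 23.0
```

Emit:
apply_moves:
  increments:
    - {"gripper": 0, "delta_pos": [0, 0, 0], "dr": [0, 0, 0]}
    - {"gripper": 0, "delta_pos": [0, 0, 0], "dr": [0, 0, 0]}
    - {"gripper": 0, "delta_pos": [0, 0, 0], "dr": [0, 0, 0]}
    - {"gripper": 0, "delta_pos": [0, 0, 0], "dr": [0, 0, 0]}
    - {"gripper": 0, "delta_pos": [0, 0, 0], "dr": [0, 0, 0]}

```text
t: 6.03
ee_pos: [584.9, -32.0, 47.7]
orientation: [1.124, 1.137, -1.249]
ft_force: [-0.1, -0.2, -2.2]
width: 23.2
```

```bash
python3 - <<'E'
from h import *
for k in[(-36,60,12)]: rows([585+(-25.6-k[0])*.012,k[0],k[1]],goal(tilt=np.radians(k[2])),5)
d=grab('scene'); big=cv2.resize(d['img'][150:300,190:400],None,fx=3.5,fy=3.5,interpolation=cv2.INTER_CUBIC); cv2.imwrite('pics/scene2.png',big[:,:,::-1])
E
```

```text
5 rows of delta cm [-0.232  0.003  0.115] dr [-0.0003 -0.0209  0.0001] | t 6.03 pos [584.9 -32.   47.7] w 23.2 F [-0.1 -0.2 -2.2]
```

View pics/scene2.png

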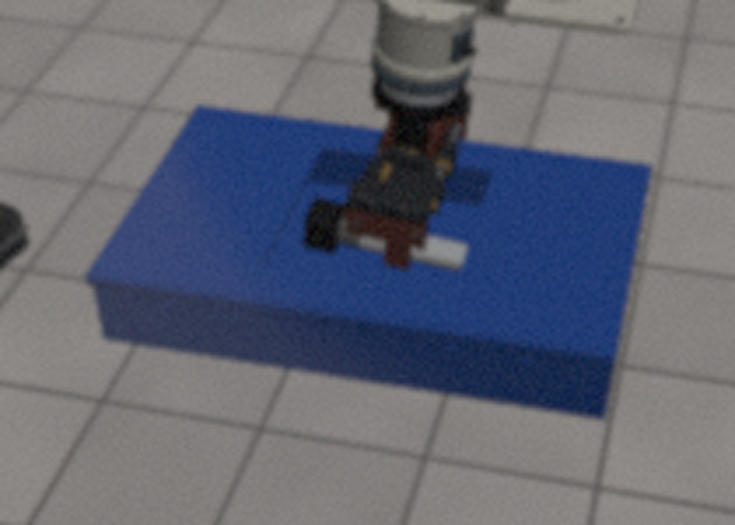

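The right block (crop ~(322,225)) is inside the hatch, well clear of its −y edge at col ~275. The pump is tilted as planned. Computing the remaining segments.

```bash
python3 - <<'E'
from clr import *
from h import *
K=np.array([(-36,60,12),(-40,64,14),(-52,74,18),(-69,90,24),(-97,118,33),(-113,134,36),(-125,152,38),(-135,185,37),(-140,222,30),(-140,240,15)],float)
import io
for a,b in zip(K,K[1:]):
    N=5
    print(b,[round(float(min(clear(*(a+(b-a)*f)))),1) for f in(0,.2,.4,.6,.8,1)])
    P=lambda k:np.array([585+(-25.6-k[0])*.012,k[0],k[1]])
    G0,G1=goal(tilt=np.radians(a[2])),goal(tilt=np.radians(b[2])); v=(G0.inv()*G1).as_rotvec()/N
    A=sum(R.from_rotvec(i*v).as_matrix() for i in range(N)); print('   ',(np.linalg.solve(A,G0.inv().apply(P(b)-P(a)))/10).round(3),v.round(4))
E
```

```text
[-40.  64.  14.] [8.1, 7.8, 7.4, 7.1, 6.2, 5.4]
    [-0.06  -0.     0.096] [ 0.    -0.007 -0.   ]
[-52.  74.  18.] [5.4, 3.1, 3.5, 5.9, 5.8, 5.6]
    [-0.128 -0.     0.285] [ 0.    -0.014 -0.   ]
[-69.  90.  24.] [5.6, 5.6, 5.6, 5.7, 5.8, 5.9]
    [-0.181 -0.     0.43 ] [-0.     -0.0209  0.    ]
[-97. 118.  33.] [5.9, 6.9, 8.0, 9.2, 10.5, 9.3]
    [-0.237 -0.     0.757] [ 0.     -0.0314 -0.    ]
[-113.  134.   36.] [9.3, 8.9, 9.5, 10.2, 10.9, 11.8]
    [-0.085 -0.     0.445] [-0.     -0.0105 -0.    ]
[-125.  152.   38.] [11.8, 11.4, 11.0, 10.7, 10.7, 11.9]
    [-0.144 -0.     0.408] [ 0.    -0.007  0.   ]
[-135.  185.   37.] [11.9, 12.8, 15.6, 20.7, 26.4, 32.0]
    [-0.401 -0.     0.561] [-0.      0.0035 -0.    ]
[-140.  222.   30.] [32.0, 37.3, 42.3, 47.4, 54.2, 62.2]
    [-0.556 -0.     0.499] [0.     0.0244 0.    ]
[-140.  240.   15.] [62.2, 69.7, 78.7, 88.6, 99.3, 110.5]
    [-0.33   0.     0.147] [-0.      0.0524 -0.    ]
```

Emit:
apply_moves:
  increments:
    - {"gripper": 0, "delta_pos": [-0.23, 0, 0.115], "dr": [0, -0.021, 0]}
    - {"gripper": 0, "delta_pos": [-0.23, 0, 0.115], "dr": [0, -0.021, 0]}
    - {"gripper": 0, "delta_pos": [-0.23, 0, 0.115], "dr": [0, -0.021, 0]}
    - {"gripper": 0, "delta_pos": [-0.23, 0, 0.115], "dr": [0, -0.021, 0]}
    - {"gripper": 0, "delta_pos": [-0.23, 0, 0.115], "dr": [0, -0.021, 0]}

```text
t: 6.5
ee_pos: [585.1, -35.9, 60.1]
orientation: [1.045, 1.057, -1.293]
ft_force: [-0.7, 0.1, -1.8]
width: 23.3
```

Emit:
apply_moves:
  increments:
    - {"gripper": 0, "delta_pos": [-0.21, 0, 0.32], "dr": [0, -0.021, 0]}
    - {"gripper": 0, "delta_pos": [-0.21, 0, 0.32], "dr": [0, -0.021, 0]}
    - {"gripper": 0, "delta_pos": [-0.21, 0, 0.32], "dr": [0, -0.021, 0]}
    - {"gripper": 0, "delta_pos": [-0.2, 0, 0.32], "dr": [0, -0.021, 0]}
    - {"gripper": 0, "delta_pos": [-0.2, 0, 0.32], "dr": [0, -0.021, 0]}

```text
t: 6.92
ee_pos: [585.2, -48.9, 74.1]
orientation: [0.967, 0.978, -1.333]
ft_force: [0.1, 0.3, -1.3]
width: 23.2
```

```bash
python3 - <<'E'
from h import *
print(np.round(ctrl.get_obs()['moment'],3))
k=(-69,90,24); rows([585+(-25.6-k[0])*.012,k[0],k[1]],goal(tilt=np.radians(k[2])),5)
E
```

```text
[ 0.162 -0.102 -0.015]
5 rows of delta cm [-0.157  0.002  0.488] dr [-0.0002 -0.0206  0.0001] | t 6.92 pos [585.2 -48.9  74.1] w 23.2 F [ 0.1  0.3 -1.3]
```

Emit:
apply_moves:
  increments:
    - {"gripper": 0, "delta_pos": [-0.16, 0, 0.49], "dr": [0, -0.021, 0]}
    - {"gripper": 0, "delta_pos": [-0.16, 0, 0.49], "dr": [0, -0.021, 0]}
    - {"gripper": 0, "delta_pos": [-0.16, 0, 0.49], "dr": [0, -0.021, 0]}
    - {"gripper": 0, "delta_pos": [-0.16, 0, 0.49], "dr": [0, -0.021, 0]}
    - {"gripper": 0, "delta_pos": [-0.16, 0, 0.49], "dr": [0, -0.021, 0]}

```text
t: 7.33
ee_pos: [585.4, -69.3, 90.3]
orientation: [0.887, 0.897, -1.37]
ft_force: [-0.3, 0.3, -0.9]
width: 23.3
```

Emit:
apply_moves:
  increments:
    - {"gripper": 0, "delta_pos": [-0.24, 0, 0.76], "dr": [0, -0.031, 0]}
    - {"gripper": 0, "delta_pos": [-0.24, 0, 0.76], "dr": [0, -0.031, 0]}
    - {"gripper": 0, "delta_pos": [-0.24, 0, 0.76], "dr": [0, -0.031, 0]}
    - {"gripper": 0, "delta_pos": [-0.24, 0, 0.76], "dr": [0, -0.031, 0]}
    - {"gripper": 0, "delta_pos": [-0.24, 0, 0.76], "dr": [0, -0.032, 0]}

```text
t: 7.75
ee_pos: [585.9, -97.4, 118.9]
orientation: [0.769, 0.777, -1.419]
ft_force: [-0.2, 0.5, -1.1]
width: 23.8
```

```bash
python3 - <<'E'
from h import *
print(np.round(ctrl.get_obs()['moment'],3), ctrl.get_obs()['qpos'].round(2))
k=(-113,134,36); rows([585+(-25.6-k[0])*.012,k[0],k[1]],goal(tilt=np.radians(k[2])),5)
d=grab('scene'); big=cv2.resize(d['img'][150:300,190:400],None,fx=3.5,fy=3.5,interpolation=cv2.INTER_CUBIC); cv2.imwrite('pics/scene3.png',big[:,:,::-1])
E
```

```text
[ 0.301 -0.009 -0.029] [ 0.09  0.59  1.8  -0.73  0.95  0.58]
5 rows of delta cm [-0.074  0.     0.429] dr [-0.0002 -0.01    0.0001] | t 7.75 pos [585.9 -97.4 118.9] w 23.8 F [-0.2  0.5 -1.1]
```

View pics/scene3.png

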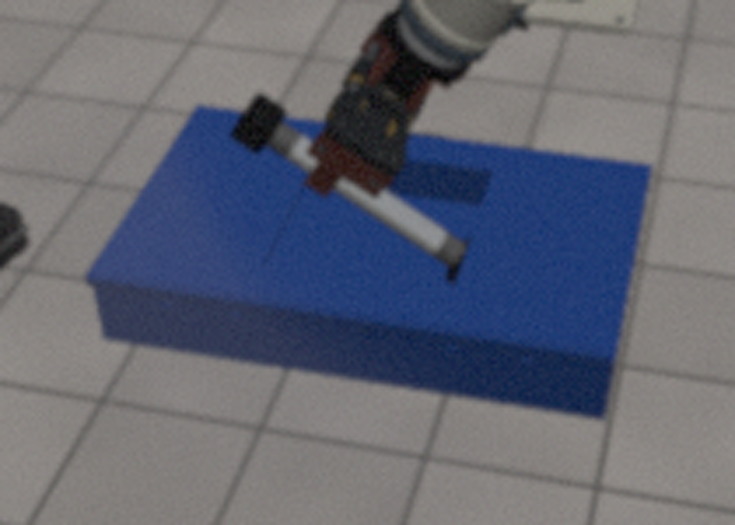

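The right end is well out, and the lower block is just emerging (crop ~(455,265)). The force equals the weight only, so I'm continuing along the axis.

Emit:
apply_moves:
  increments:
    - {"gripper": 0, "delta_pos": [-0.08, 0, 0.44], "dr": [0, -0.0105, 0]}
    - {"gripper": 0, "delta_pos": [-0.08, 0, 0.44], "dr": [0, -0.0105, 0]}
    - {"gripper": 0, "delta_pos": [-0.08, 0, 0.44], "dr": [0, -0.0105, 0]}
    - {"gripper": 0, "delta_pos": [-0.08, 0, 0.44], "dr": [0, -0.0105, 0]}
    - {"gripper": 0, "delta_pos": [-0.08, 0, 0.44], "dr": [0, -0.0105, 0]}

```text
t: 8.22
ee_pos: [586.0, -113.3, 134.4]
orientation: [0.729, 0.737, -1.433]
ft_force: [0.5, -0.4, -1.3]
width: 23.3
```

Emit:
apply_moves:
  increments:
    - {"gripper": 0, "delta_pos": [-0.14, 0, 0.41], "dr": [0, -0.007, 0]}
    - {"gripper": 0, "delta_pos": [-0.14, 0, 0.41], "dr": [0, -0.007, 0]}
    - {"gripper": 0, "delta_pos": [-0.14, 0, 0.41], "dr": [0, -0.007, 0]}
    - {"gripper": 0, "delta_pos": [-0.14, 0, 0.41], "dr": [0, -0.007, 0]}
    - {"gripper": 0, "delta_pos": [-0.14, 0, 0.41], "dr": [0, -0.007, 0]}

```text
t: 8.63
ee_pos: [586.1, -125.3, 152.4]
orientation: [0.703, 0.71, -1.442]
ft_force: [0.4, 0.0, -2.2]
width: 23.5
```

Emit:
apply_moves:
  increments:
    - {"gripper": 0, "delta_pos": [-0.4, 0, 0.56], "dr": [0, 0.0035, 0]}
    - {"gripper": 0, "delta_pos": [-0.4, 0, 0.56], "dr": [0, 0.0035, 0]}
    - {"gripper": 0, "delta_pos": [-0.4, 0, 0.56], "dr": [0, 0.0035, 0]}
    - {"gripper": 0, "delta_pos": [-0.4, 0, 0.56], "dr": [0, 0.0035, 0]}
    - {"gripper": 0, "delta_pos": [-0.4, 0, 0.56], "dr": [0, 0.0035, 0]}

```text
t: 9.05
ee_pos: [586.3, -135.3, 185.9]
orientation: [0.717, 0.724, -1.437]
ft_force: [0.6, 1.4, -1.7]
width: 23.5
```

Emit:
apply_moves:
  increments:
    - {"gripper": 0, "delta_pos": [-0.56, 0, 0.5], "dr": [0, 0.0244, 0]}
    - {"gripper": 0, "delta_pos": [-0.56, 0, 0.5], "dr": [0, 0.0244, 0]}
    - {"gripper": 0, "delta_pos": [-0.56, 0, 0.5], "dr": [0, 0.0244, 0]}
    - {"gripper": 0, "delta_pos": [-0.56, 0, 0.5], "dr": [0, 0.0244, 0]}
    - {"gripper": 0, "delta_pos": [-0.56, 0, 0.5], "dr": [0, 0.0244, 0]}

```text
t: 9.47
ee_pos: [586.2, -140.2, 223.1]
orientation: [0.811, 0.819, -1.402]
ft_force: [-0.6, 0.8, -1.9]
width: 23.3
```

Emit:
apply_moves:
  increments:
    - {"gripper": 0, "delta_pos": [-0.45, 0, 0.2], "dr": [0, 0.0524, 0]}
    - {"gripper": 0, "delta_pos": [-0.45, 0, 0.2], "dr": [0, 0.0524, 0]}
    - {"gripper": 0, "delta_pos": [-0.45, 0, 0.2], "dr": [0, 0.0524, 0]}
    - {"gripper": 0, "delta_pos": [-0.45, 0, 0.2], "dr": [0, 0.0524, 0]}
    - {"gripper": 0, "delta_pos": [-0.45, 0, 0.2], "dr": [0, 0.0524, 0]}

```text
t: 9.88
ee_pos: [586.3, -140.1, 247.7]
orientation: [1.009, 1.02, -1.311]
ft_force: [0.8, 0.1, -1.5]
width: 23.1
```

Emit:
apply_moves:
  increments:
    - {"gripper": 0, "delta_pos": [0, 0, 0], "dr": [0, 0, 0]}
    - {"gripper": 0, "delta_pos": [0, 0, 0], "dr": [0, 0, 0]}
    - {"gripper": 0, "delta_pos": [0, 0, 0], "dr": [0, 0, 0]}
    - {"gripper": 0, "delta_pos": [0, 0, 0], "dr": [0, 0, 0]}
    - {"gripper": 0, "delta_pos": [0, 0, 0], "dr": [0, 0, 0]}

```text
t: 10.3
ee_pos: [585.9, -139.4, 246.0]
orientation: [1.006, 1.019, -1.313]
ft_force: [-0.2, -0.3, -0.8]
width: 23.6
```

Emit:
apply_moves:
  increments:
    - {"gripper": 0, "delta_pos": [0, 0, 0], "dr": [0, 0, 0]}
    - {"gripper": 0, "delta_pos": [0, 0, 0], "dr": [0, 0, 0]}
    - {"gripper": 0, "delta_pos": [0, 0, 0], "dr": [0, 0, 0]}
    - {"gripper": 0, "delta_pos": [0, 0, 0], "dr": [0, 0, 0]}
    - {"gripper": 0, "delta_pos": [0, 0, 0], "dr": [0, 0, 0]}

```text
t: 10.72
ee_pos: [586.3, -139.9, 246.6]
orientation: [1.007, 1.018, -1.313]
ft_force: [-0.6, 0.1, -2.1]
width: 23.4
```

```bash
python3 - <<'E'
from h import *
o=ctrl.get_obs(); print(np.abs(o['qvel']).max(), o['ee_pos'],o['width'],o['ft_force'])
d=grab('scene'); save(d,'pics/scene4.png'); np.savez('scene4.npz',**d)
# lowest point of everything standing above the lid over the crate, away from robot: pump pixels near the vertical plane of the pump
w=cloud(d); m=(np.abs(w[...,0]-586)<25)&(w[...,2]>90)&(w[...,2]<235)&(w[...,1]>-330)&(w[...,1]<80)
q=w[m]; print(m.sum(),np.nanmin(q,0).round(1),np.nanmax(q,0).round(1)); v,u=np.where(m); print(u.min(),u.max(),v.min(),v.max())
E
```

```text
0.0019550854482807438 [ 586.28694346 -139.91163659  246.5651437 ] 23.356546015541177 [-0.56858972  0.08640301 -2.07351867]
342 [ 565.9 -111.9  193.1] [604.6  24.2 235. ]
275 323 167 186
```

View pics/scene4.png

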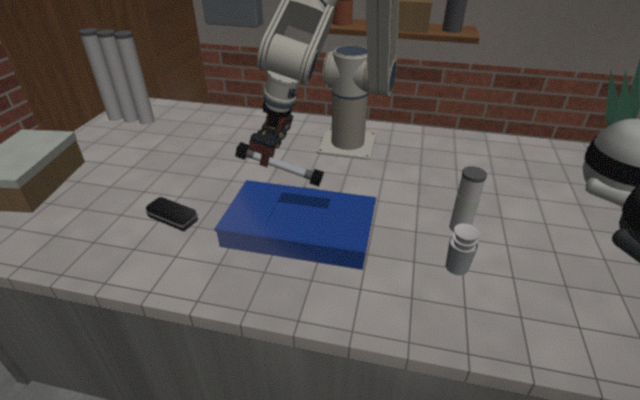

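The pump is fully out, with its lowest point at z≈193, about 118 mm above the lid. It is at rest, and the case, tube and cup stand where they did. Handing in.

```bash
python3 -c "
from workcell import ctrl
print(ctrl.close_job())"
```

```text
the job is handed in; nothing more can be done
None
```

The pump is out of the crate and held still in the gripper; I handed the job in at about t = 10.8 s. I gripped the barrel 40 mm right of the pump's middle, lifted it 8 mm and slid it about 43 mm to the left. Then I tilted its right (−y) end up through the hatch, drew it out at up to about 38°, and levelled it to about 15°.

- **Height:** the lowest pump point measured z ≈ 193 mm, about 118 mm above the lid; 50 mm was asked.
- **Grip and stillness:** the finger opening is 23.4 mm on the 24 mm barrel. The force at the end was about 2 N, roughly the pump's weight, and joint speeds were about 0.
- **Other objects:** by eye, the cup, tube and case stand where they did in the first picture; I did not measure them.
- **Disagreements:** the top and wrist cameras differed by 2–3 mm on the pump's position. The planned clearance was only about 4 mm at its tightest. The wrist moment changed sign during the tilt (−0.11 to +0.3 N m) and I did not explain it, but the force readings never rose above a few newtons.

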